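# Put away the glue brushes and close the glue tub

### The job

The gluing is finished: stand both flat glue brushes that lie propped on the rim of the glue tub in the white mug, handle end down and bristles up. Then put the blue lid on the tub and press it firmly down with the gripper so that it sits level and fully home. Do not knock over the mug or the tub, and leave the basket, the saucer, the pencil jar and the mosaic board alone.

Things in the scene. Friction and masses are not known exactly. Their poses are not given: they have to be found in the camera images.
- brush_red: Flat glue brush, red handle, 200 mm, 60 g. Origin: mid length on its axis; x to the bristles, y across the width, z across the thickness. From tail: handle 130 long, 20 wide, 10 thick; steel ferrule 30, 26, 10; dark bristles 40, 23, 8 (mm). Mass centre within 15 mm of the origin. Starts sloping up at 37 deg: tail on the table, ferrule on the tub's rim, bristles over its mouth, broad face up.
- brush_yellow: Second flat glue brush, same shape, sizes, axes and way of lying as the red one, with a yellow handle; it lies on the same tub, about 90 degrees round the rim from the red one.
- brush_red_tail (a point): Middle of the tail end of the red brush's handle (x = -100 mm on the brush).
- brush_yellow_tail (a point): Middle of the tail end of the yellow brush's handle (x = -100 mm on the brush).
- mug: White stoneware mug, loose, about 0.42 kg, upright on the table, empty at the start. Origin at the centre of its underside, z up. 84 mm outside diameter, 105 mm high, wall 4 mm; inside it is 74 mm across and 100 mm deep. A handle sticks out 37 mm on its +y side between 18 and 91 mm height.
- mug_in (a point): Centre of the mug's inner floor, 5 mm above its underside.
- tub: Round white plastic glue tub with a blue band, open, loose, about 0.75 kg, upright on the table. Origin at the centre of its underside, z up. 110 mm outside diameter, 95 mm high, wall 4 mm (inside 100 mm across).
- lid: Blue tub lid, 70 g, lying right way up. Origin: centre of its underside, z up. Plug 94 mm across, 10 mm deep, enters the tub (3 mm play all round); flange above it 116 mm across, 4 mm thick, sits on the rim; on top a straight finger grip 62 mm long (lid's x), 12 mm wide (y), from 14 to 38 mm above the origin. Fully home, its origin is 85 mm above the tub's origin.
- lid_grip (a point): Middle of the top of the lid's finger grip, 38 mm above the lid's underside.
- basket: Bystander: red plastic basket 130 x 170 x 65 mm with mosaic pieces, loose. Origin at the centre of its underside.
- saucer: Bystander: white saucer with a blue line, 130 mm across, 15 mm high, with mosaic pieces, loose. Origin at the centre of its underside.
- pencil_jar: Bystander: green glass jar 72 mm across, 95 mm high, with pencils up to 185 mm high, loose. Origin at the centre of its underside.
- mosaic_board: Bystander: wooden board 140 x 300 x 16 mm with an unfinished mosaic, fixed to the table. Origin at the centre of its underside.
Mind the look-alikes: they are no part of the job. What is meant by the brush_yellow is not green, and is the smaller of those in its own colour.

How it is judged (in metres and radians):
On the way:
1. the lid is pressed down on the tub with at least 5 N, sitting level and fully home (horizontal distance between lid and tub below 0.006 m and z of lid in the frame of tub below 0.088 m and angle between lid's own z axis and vertical below 0.06 rad and contact force between lid and tub above 5 N and contact force between lid and the fingers above 3 N), for 0.15 s.
At the end, for the whole second after the job is handed in: Both brushes rest in the mug bristles up: tails under 40 mm from its axis and under 30 mm above its floor, leaning under 40 degrees. Lid on the tub, within 6 mm of its axis, under 3 mm from fully home, level within 3 degrees. Mug and tub upright on the table (horizontal distance between each of brush_red_tail, brush_yellow_tail and mug_in below 0.04 m and z of brush_red_tail in the frame of mug_in between -0.01 and 0.03 m and angle between each of brush_red, brush_yellow's own x axis and vertical below 0.7 rad and linear speed of each of brush_red, brush_yellow, lid below 0.03 m/s and z of brush_yellow_tail in the frame of mug_in between -0.01 and 0.03 m and horizontal distance between lid and tub below 0.006 m and z of lid in the frame of tub between 0.08 and 0.088 m and angle between each of lid, mug, tub's own z axis and vertical below 0.06 rad and height (world z) of each of mug, tub below 0.01 m); the robot touches nothing.
It fails at once if the mug or the tub is knocked over (angle between any of mug, tub's own z axis and vertical above 0.5 rad).
It fails at once if the basket, the saucer or the pencil jar is moved more than 20 mm or tipped, or the mosaic board is pushed on (distance of any of basket, saucer, pencil_jar from where it was at the start of the episode above 0.02 m or angle between pencil_jar's own z axis and vertical above 0.3 rad or contact force between mosaic_board and the arm above 5 N or contact force between mosaic_board and the fingers above 5 N).
It also fails if it takes over 72 s, if anything falls off the work surface, if the arm or the gripper's body presses on something with over 40 N, if the wrist force passes 120 N, or if a joint passes its speed limit or range.

### The arm

A 7-joint arm with a two-finger parallel gripper is mounted at the origin on the work surface. World frame = base frame: x ahead of the robot, y to its left, z up, the work surface at z = 0. Lengths are in m, angles in degrees, forces in N, time in s.
With the tool pointing down it reaches from about 0.425 to 0.875 m from the base axis. Payload 4.7 kg.
Tool frame: the origin (TCP) lies on the centre line of the jaws, within the pads' length; the fingertips stand 17 mm ahead of it and the grasp point (between the pads) lies 2 mm behind it; z points along the fingers, y is the line along which they close (so a half turn about z gives the same grasp; the last joint's range is limited). The gripper opens to 87 mm and grips with 3 to 60 N. Pads are 19 mm wide; open, the fingers measure 117 mm over their backs; the gripper's body (75 mm by 190 mm) begins 51 mm behind the grasp point.
Start: joints at [65.151, 18.392, -4.016, 83.108, 1.295, 78.541, -3.26], TCP at [0.281, -0.586, 0.24] pointing down, gripper open.
Joint ranges: [-163.93, 163.93], [-17.29, 119.83], [-79.2, 71.16], [3.27, 140.29], [-89.18, 269.18], [5.43, 117.66], [-154.24, 154.24]. Speed limits (degrees/s): [147.25, 147.25, 180, 180, 180, 180, 180].

### API

Orientations are given as [roll, pitch, yaw] about the fixed x, y, z axes, in that order (R = Rz(yaw) Ry(pitch) Rx(roll)).
In Python, from cell import env, read_camera gives the robot as it stands.
- The arm moves only by the shell command python3 -m jog 'ROWS' [FORCE]. ROWS is JSON, a list of rows, each a list of 5 numbers: the opening, from 0 (shut) to 1 (fully open), then the shift along the tool's x, y, z each as a share of 0.02 m, from -1 to 1, then the turn about the tool's z as a share of 45 degrees, from -1 to 1. In form: [[gripper, x, y, z, yaw], ...]. A call has 1 to 12 rows; each row shifts and turns the commanded pose from where the row before left it, along the tool's axes as they then stand; what a row does not reach is not made up. A row lasts 1/12 s, in which the tool goes at most 41.7 mm and 7.16 degrees, less where a joint would pass 70% of its speed; a pose out of reach is approached as far as the arm can. A call with a number of a shift or a turn outside -1 to 1 is refused whole. A call with a gripper value outside its range is refused whole. The fingers move at their own pace and stop on an object; FORCE is the grip in N (left out, the last holds). Time passes only in rows, so rows that do not move let the fingers close. It gives the time, the measured TCP pose, the force, the opening and the grip force at its end, in the units of the state.
- env.get_obs(): the state, without advancing time (a new reading comes with each control period).
- read_camera(name): name is "scene" or "top" or "wrist"; returns a dict with "color" (400x640x3 uint8, red, green, blue), "range_z" (400x640 float32, m along the optical axis (not along the pixel's ray), 0 where there is no reading), "mtx" (3x3 intrinsics, pixels), "k1" (the pictures are not rectified: a ray, as slopes to the right and down, at radius r is drawn at 1 + k1 r^2 times it, then the intrinsics apply), "world_from_camera" (4x4, takes a point from camera to world coordinates); the wrist camera has in their place "T_tool_cam" (4x4, takes a point from camera to tool coordinates, whose origin is the TCP and whose axes are the flange's). Camera axes: x right, y down, z forward; pixel columns grow to the right and rows downward; lengths in m; the calibration is good to about 2 mm. A picture is of the moment at which its call begins: read the wrist's pose just before it.
- env.sign_off(): hands the job in; it is judged then, once.
The state is a dict: "time_s": time; "qpos": joint angles; "joint_velocities": joint speeds; "effort": joint torques, N m; "tool_pos": TCP position; "tool_rot": TCP orientation; "force": force on the tool from outside, world axes, zero at the start; "wrist_torque": the same for the moment, N m; "grip_width": finger opening in m; "grasp_force": force on a finger pad.
Only numpy, scipy, OpenCV 4.12 (cv2) and the standard library are available. Lean on these libraries where they do the work, as an engineer would, in place of code of your own. Each camera call takes 0.05 s, during which the arm holds its last target. There are 200 camera calls.

## Working session

There is one attempt and no reset: what is moved stays moved. The work goes in short steps, Python scripts to look and compute and a shell command to move; the robot and the scene stay as the last step left them, time stands still between calls to the robot, and variables do not carry over. Pictures are saved under pics/ and viewed, at most 10 in all, crops included, and the job is handed in when it is done.

```bash
ls; mkdir -p pics; python3 - <<'E'
from cell import env, read_camera
import cv2,numpy as np
print(env.get_obs())
ims=[]
for n in("top","scene"):
    c=read_camera(n); np.savez(n+".npz",**c); print(n,c["mtx"].tolist(),c["k1"],c["world_from_camera"].round(3).tolist(),c["range_z"].max())
    cv2.imwrite(f"pics/{n}0.png",c["color"][:,:,::-1])
E
```

```text
pics
{'time_s': 0.0, 'qpos': array([65.14977396, 18.44025025, -4.01388339, 83.17510373,  1.29436093,
       78.53947837, -3.26038658]), 'joint_velocities': array([0.03835173, 0.05366017, 0.08898674, 0.06480397, 0.07032707,
       0.06807752, 0.09782747]), 'effort': array([-6.21227045e-04, -4.91287494e+01, -4.03957972e-01, -3.12530351e+01,
       -6.37532445e-02,  4.37817222e-02,  1.97196414e-04]), 'tool_pos': array([ 0.28116986, -0.58546849,  0.23844598]), 'tool_rot': array([-1.79890367e+02,  5.57952887e-03,  2.56579074e+01]), 'force': array([ 0.56237877,  0.0874983 , -0.52721813]), 'wrist_torque': array([0.04202558, 0.02417247, 0.01895009]), 'grasp_force': 0.0, 'grip_width': 0.08678290511726199}
top [[394.62835154703004, 0.0, 324.8237921697528], [0.0, 394.62835154703004, 198.3928471725499], [0.0, 0.0, 1.0]] -0.05918476451904535 [[0.017, -0.995, 0.094, 0.446], [-1.0, -0.016, 0.011, 0.005], [-0.009, -0.094, -0.996, 1.165], [0.0, 0.0, 0.0, 1.0]] 2.0551896
scene [[379.9489683016151, 0.0, 318.67895533385075], [0.0, 379.9489683016151, 199.6075304245261], [0.0, 0.0, 1.0]] -0.03718866120274841 [[-0.766, 0.364, -0.53, 1.025], [0.643, 0.417, -0.643, 0.581], [-0.013, -0.833, -0.553, 0.561], [0.0, 0.0, 0.0, 1.0]] 3.9999304
```

View pics/top0.png

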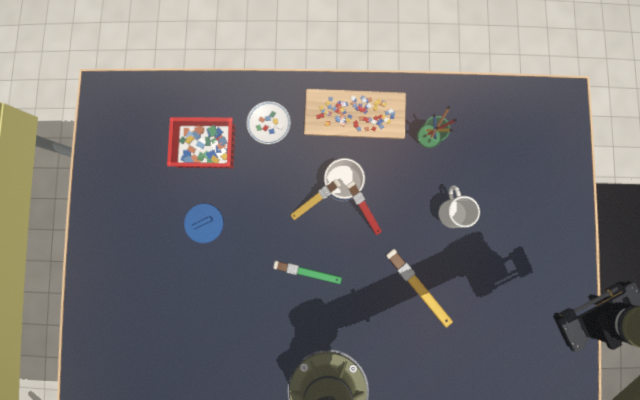

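View pics/scene0.png

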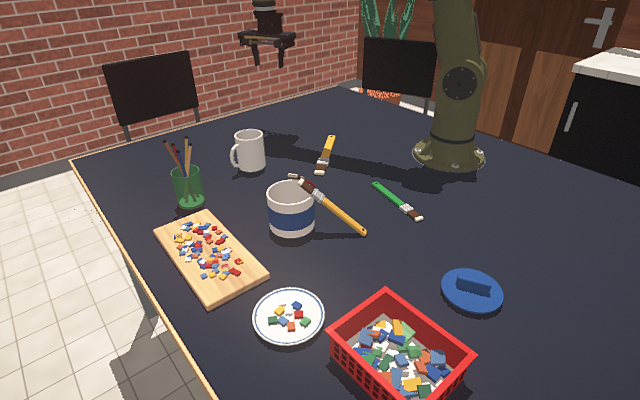

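The top view shows the tub at (344,180) with the red brush tail at (379,232) and the small yellow one at (294,217). The mug is at (462,212) with its handle pointing up in the picture (+x), and the lid is at (203,223). The larger yellow and the green brush are decoys. The scene view agrees.

```bash
cat > h.py <<'E'
import numpy as np,cv2
from scipy.optimize import least_squares
def cloud(c,T=None):
    T=c["world_from_camera"] if T is None else T
    v,u=np.mgrid[0:400,0:640]; K=c["mtx"]; k=float(c["k1"])
    p=cv2.undistortPoints(np.stack([u,v],-1).reshape(-1,1,2).astype(float),K,np.array([k,0,0,0,0.])).reshape(400,640,2)
    z=c["range_z"]; P=np.dstack([p[...,0]*z,p[...,1]*z,z])
    W=P@T[:3,:3].T+T[:3,3]; W[z<=0]=np.nan; return W
def hsv(c): return cv2.cvtColor(c["color"],cv2.COLOR_RGB2HSV)
def circ(P):
    f=lambda q:np.hypot(P[:,0]-q[0],P[:,1]-q[1])-q[2]
    r=least_squares(f,[*P[:,:2].mean(0),.05],loss="soft_l1",f_scale=.002); return r.x,np.sqrt(np.mean(r.fun**2))
E
python3 - <<'E'
from h import *
for n in("top","scene"):
    c=dict(np.load(n+".npz")); W=cloud(c); H=hsv(c); h,s,v=H[...,0],H[...,1],H[...,2]
    Z=W[...,2]; X=W[...,0];Y=W[...,1]
    print(n,"table z",np.nanmedian(Z[(X>.25)&(X<.35)&(Y>0)&(Y<.3)]))
    def rep(name,m):
        P=W[m&~np.isnan(Z)]
        if len(P)<8: print(name,len(P));return
        m0=np.median(P,0);P=P[np.linalg.norm(P-m0,axis=1)<.12]; m0=P.mean(0)
        d=np.linalg.svd(P-m0,full_matrices=False)[2][0]; d*=np.sign(d[2]);t=(P-m0)@d
        print(name,len(P),"mean",m0.round(4),"dir",d.round(3),"slope",np.degrees(np.arcsin(d[2])).round(1),"az",np.degrees(np.arctan2(d[1],d[0])).round(1),"ends",(m0+d*np.percentile(t,1)).round(4),(m0+d*np.percentile(t,99)).round(4))
    near=(np.hypot(X-.47,Y+.04)<.2)
    rep("yel",near&(h>15)&(h<30)&(s>150)&(Y>-.04)&(v>90)&(X<.55))
    rep("red",near&((h<5)|(h>174))&(s>150)&(v>70)&(X<.54))
    lid=(h>100)&(h<118)&(s>140)&(v>70)&(Y>.22)&(Y<.5)&(X>.25)&(X<.53)
    P=W[lid]; print("lid flange z",np.nanpercentile(P[:,2],[10,50,99]).round(4),end=" ")
    F=lid&(np.abs(Z-.014)<.006); cen=(np.nanmin(W[F],0)+np.nanmax(W[F],0))/2; print("bbox c",cen.round(4),(np.nanmax(W[F],0)-np.nanmin(W[F],0)).round(3))
    rep("grip",lid&(Z>.031))
    for name,x,y,zz in(("tub",.53,-.05,.095),("mug",.45,-.33,.105)):
        m=(np.hypot(X-x,Y-y)<.09)&(np.abs(Z-zz)<.006)&(s<70)&(v>120)
        P=W[m]; print(name,len(P), *(circ(P) if len(P)>8 else ()))
E
```

```text
top table z 0.0005120325584614394
yel 0
red 196 mean [ 0.4975 -0.1112  0.0486] dir [0.648 0.459 0.607] slope 37.4 az 35.3 ends [ 0.4578 -0.1393  0.0114] [ 0.5353 -0.0844  0.084 ]
lid flange z [0.0117 0.0146 0.0408] bbox c [0.4743 0.3735 0.0146] [0.103 0.109 0.01 ]
grip 41 mean [0.4721 0.3788 0.0376] dir [-0.493  0.87   0.012] slope 0.7 az 119.5 ends [0.4898 0.3476 0.0372] [0.4603 0.3997 0.0379]
tub 173 [ 0.5921443  -0.03021983  0.05843275] 0.00927296337381277
mug 95 [ 0.51546665 -0.35947645  0.03928182] 0.0013718083527054976
scene table z -0.0015430666126943215
yel 294 mean [0.5265 0.0807 0.0389] dir [ 0.414 -0.668  0.619] slope 38.2 az -58.2 ends [0.5044 0.1164 0.0059] [0.5529 0.0383 0.0783]
red 19 mean [ 0.4911 -0.1049  0.0399] dir [0.628 0.453 0.633] slope 39.3 az 35.8 ends [ 0.4596 -0.1276  0.0082] [ 0.5221 -0.0825  0.0712]
lid flange z [0.0112 0.0126 0.0377] bbox c [0.4748 0.3745 0.0144] [0.11  0.115 0.011]
grip 166 mean [0.4767 0.3772 0.0358] dir [-0.451  0.893  0.012] slope 0.7 az 116.8 ends [0.4914 0.3483 0.0354] [0.4645 0.4015 0.0361]
tub 132 [ 0.60381981 -0.02648747  0.05886629] 0.005489680519605084
mug 72 [ 0.51846754 -0.35817051  0.03925398] 0.0016771161877604482
```

```bash
python3 - <<'E'
from h import *
A=[]
for n in("top","scene"):
    c=dict(np.load(n+".npz")); W=cloud(c); H=hsv(c); h,s,v=H[...,0],H[...,1],H[...,2]
    X,Y,Z=W[...,0],W[...,1],W[...,2]
    if n=="top":
        print(H[205,310],W[205,310])
        m=np.zeros_like(h,bool); m[192:222,288:326]=1; m&=(s>120)&(h>8)&(h<35)&(v>60); P=W[m]; m0=P.mean(0); d=np.linalg.svd(P-m0)[2][0];d*=np.sign(d[2]);t=(P-m0)@d
        print("yel",len(P),m0.round(4),d.round(3),np.degrees(np.arctan2(d[1],d[0])),(m0+d*t.min()).round(4),(m0+d*t.max()).round(4))
    for name,x,y,r,zz in(("tub",.598,-.028,.055,.095),("mug",.517,-.358,.04,.105)):
        rr=np.hypot(X-x,Y-y); m=(abs(rr-r)<.009)&(abs(Z-zz)<.005)
        q,e=circ(W[m]); print(n,name,m.sum(),q.round(4),e.round(4))
    # mug handle
    m=(np.hypot(X-.517,Y+.358)>.05)&(np.hypot(X-.517,Y+.358)<.09)&(Z>.02)&(s<80); print("handle",np.nanmean(W[m],0))
E
```

```text
[ 21 144 205] [0.53058072 0.05861857 0.05654693]Traceback (most recent call last):
  File "<stdin>", line 8, in <module>
    u, s, vh = gufunc(a, signature=signature)
               ~~~~~~^^^^^^^^^^^^^^^^^^^^^^^^
    raise LinAlgError("SVD did not converge")
numpy.linalg.LinAlgError: SVD did not converge
```

```bash
python3 - <<'E'
from h import *
A=[]
for n in("top","scene"):
    c=dict(np.load(n+".npz")); W=cloud(c); H=hsv(c); h,s,v=H[...,0],H[...,1],H[...,2]
    X,Y,Z=W[...,0],W[...,1],W[...,2]
    if n=="top":
        m=np.zeros_like(h,bool); m[192:222,288:326]=1; m&=(s>120)&(h>8)&(h<35)&(v>60)&(Z>.004); P=W[m]; m0=P.mean(0); d=np.linalg.svd(P-m0)[2][0];d*=np.sign(d[2]);t=(P-m0)@d
        print("yel",len(P),m0.round(4),d.round(3),np.degrees(np.arctan2(d[1],d[0])),(m0+d*t.min()).round(4),(m0+d*t.max()).round(4))
    for name,x,y,r,zz in(("tub",.598,-.028,.055,.095),("mug",.517,-.358,.04,.105)):
        rr=np.hypot(X-x,Y-y); m=(abs(rr-r)<.009)&(abs(Z-zz)<.005)
        q,e=circ(W[m]); print(n,name,m.sum(),q.round(4),e.round(4))
    # mug handle
    m=(np.hypot(X-.517,Y+.358)>.05)&(np.hypot(X-.517,Y+.358)<.09)&(Z>.02)&(s<80); print("handle",np.nanmean(W[m],0))
E
```

```text
yel 241 [0.5275 0.0709 0.0492] [ 0.45  -0.651  0.611] -55.34800247819408 [0.4984 0.113  0.0098] [0.5552 0.0308 0.0868]
top tub 185 [ 0.6007 -0.0323  0.0547] 0.005
top mug 158 [ 0.5163 -0.3598  0.0399] 0.0014
handle [ 0.57862744 -0.34543879  0.06217444]
scene tub 241 [ 0.6009 -0.0307  0.0557] 0.0043
scene mug 93 [ 0.5192 -0.359   0.0398] 0.0018
handle [ 0.58377306 -0.34402899  0.05824643]
```

```bash
python3 -m jog '[[0.6,1,-0.75,0,0],[0.6,1,-0.75,0,0],[0.6,1,-0.75,0,0],[0.6,1,-0.75,0,0],[0.6,1,-0.75,0,0],[0.6,1,-0.75,0,0],[0.6,1,-0.75,0,0],[0.6,1,-0.75,0,0],[0.6,1,-0.75,0,0],[0.6,1,-0.75,0,0],[0.6,1,-0.75,0,0],[0.6,1,-0.75,0,0]]' 3
python3 -m jog '[[0.6,1,-0.75,0,0],[0.6,1,-0.75,0,0],[0.6,1,-0.75,0,0],[0.6,1,-0.75,0,0],[0.6,1,-0.75,0,0],[0.6,1,-0.75,0,0],[0.6,1,-0.75,0,0],[0.6,0.9,-0.7,0,0],[0.6,0.4,-0.4,0,-0.115],[0.6,0,0,0,-0.115],[0.6,0,0,0,0],[0.6,0,0,0,0]]'; python3 - <<'E'
from cell import env
o=env.get_obs();print(o["tool_pos"],o["tool_rot"],o["grip_width"],o["qpos"])
E
```

```text
time_s: 1.1
tool_pos: [0.42, -0.3184, 0.2391]
tool_rot: [-180.0, 0.0, 25.7]
force: [0.6, -0.1, 0.8]
grip_width: 0.0523
grasp_force: 0.0
time_s: 2.1
tool_pos: [0.5141, -0.1336, 0.2392]
tool_rot: [-180.0, 0.0, 35.9]
force: [0.2, -0.2, 0.2]
grip_width: 0.0518
grasp_force: 0.0
[ 0.5141431  -0.13362444  0.23916353] [-1.79979944e+02  4.28571753e-02  3.58575275e+01] 0.05178429807234853 [ 36.63401215   5.34793761 -26.39702339  99.20094581   2.4645068
  76.06255109 -44.40187398]
```

```bash
python3 -m jog '[[0.6,0.8,-0.4,0.6,0],[0.6,0.8,-0.4,0.6,0],[0.6,0.8,-0.35,0.6,0],[0.6,0.6,-0.25,0,0],[0.6,0,0,0,0],[0.6,0,0,0,0]]'; cat >> h.py <<'E'
def wrist(png):
    from cell import env,read_camera
    from scipy.spatial.transform import Rotation as R
    o=env.get_obs(); c=read_camera("wrist"); T=np.eye(4); T[:3,:3]=R.from_euler("xyz",o["tool_rot"],degrees=True).as_matrix(); T[:3,3]=o["tool_pos"]
    if png: cv2.imwrite(png,c["color"][:,:,::-1])
    return c,cloud(c,T@c["T_tool_cam"]),o
def line(P):
    m0=np.median(P,0);P=P[np.linalg.norm(P-m0,axis=1)<.12]; m0=P.mean(0)
    d=np.linalg.svd(P-m0,full_matrices=False)[2][0]; d*=np.sign(d[2]);t=(P-m0)@d
    print(len(P),"mean",m0.round(4),"dir",d.round(3),"slope",np.degrees(np.arcsin(d[2])).round(1),"az",np.degrees(np.arctan2(d[1],d[0])).round(1),"ends",(m0+d*np.percentile(t,1)).round(4),(m0+d*np.percentile(t,99)).round(4))
E
python3 - <<'E'
from h import *
c,W,o=wrist("pics/w1.png"); print(o["tool_pos"],o["tool_rot"])
H=hsv(c);h,s,v=[H[...,i] for i in range(3)]; Z=W[...,2]
line(W[((h<5)|(h>174))&(s>150)&(v>60)&(Z>.003)&(Z<.12)])
line(W[(h>15)&(h<30)&(s>120)&(v>60)&(Z>.003)&(Z<.12)])
m=(abs(np.hypot(W[...,0]-.6008,W[...,1]+.0315)-.054)<.01)&(abs(Z-.095)<.005);print(m.sum(),circ(W[m]) if m.sum()>20 else 0)
E
```

```text
time_s: 2.6
tool_pos: [0.5464, -0.0759, 0.2034]
tool_rot: [-180.0, 0.0, 35.9]
force: [0.2, -0.1, 0.3]
grip_width: 0.0523
grasp_force: 0.0
[ 0.54640459 -0.07592377  0.20342544] [-1.79996726e+02  3.05298052e-02  3.59401657e+01]
1199 mean [ 0.5053 -0.1047  0.0567] dir [0.644 0.461 0.611] slope 37.6 az 35.6 ends [ 0.4638 -0.1345  0.0173] [ 0.5357 -0.0829  0.0855]
1758 mean [0.5303 0.0658 0.0535] dir [ 0.45  -0.654  0.608] slope 37.5 az -55.5 ends [0.4985 0.1121 0.0104] [0.5541 0.0312 0.0857]
2606 (array([ 0.60181212, -0.03431887,  0.05255756]), np.float64(0.0030842260526035797))
```

View pics/w1.png

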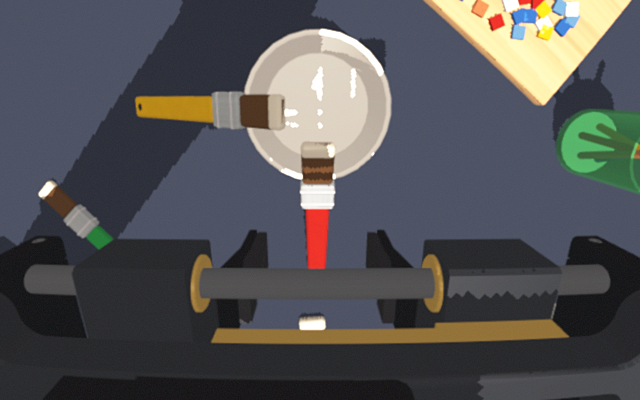

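The brush is centred between the fingers (handle at column 317), with the ferrule just outside the rim. I'll descend and grip lightly.

```bash
python3 -m jog '[[0.6,0,0,0.9,0],[0.6,0,0,0.9,0],[0.6,0,0,0.9,0],[0.6,0,0,0.9,0],[0.6,0,0,0.9,0],[0.6,0,0,0.85,0],[0.6,0,0,0,0],[0.1,0,0,0,0],[0.1,0,0,0,0],[0.1,0,0,0,0],[0.1,0,0,0,0],[0.1,0,0,0,0]]' 4
```

```text
time_s: 3.65
tool_pos: [0.5471, -0.0757, 0.0976]
tool_rot: [179.9, -0.1, 36.0]
force: [0.8, 0.1, -0.4]
grip_width: 0.0268
grasp_force: 0.0
```

```bash
python3 -m jog '[[0.1,0,0,0,0],[0.1,0,0,0,0],[0.1,0,0,0,0]]'
```

```text
time_s: 3.9
tool_pos: [0.5471, -0.0757, 0.0973]
tool_rot: [179.9, -0.0, 36.0]
force: [-0.5, -0.4, 3.4]
grip_width: 0.0259
grasp_force: 4.0
```

```bash
python3 -m jog '[[0.1,-0.3,0,-0.33,0],[0.1,-0.34,0,-0.36,0],[0.1,-0.36,0,-0.335,0],[0.1,-0.375,0,-0.305,0],[0.1,-0.405,0,-0.28,0],[0.1,-0.415,0,-0.25,0],[0.1,-0.435,0,-0.225,0],[0.1,-0.34,0,-0.145,0],[0.1,0,0,0,0]]'
python3 - <<'E'
from h import *
from cell import read_camera
c=read_camera("scene");cv2.imwrite("pics/s1.png",cv2.resize(c["color"][80:280,180:480,::-1],None,fx=2.5,fy=2.5))
for n in("scene","top"):
    c=read_camera(n);W=cloud(c);H=hsv(c);h,s,v=[H[...,i] for i in range(3)]
    m=((h<5)|(h>174))&(s>150)&(v>60)&(np.hypot(W[...,0]-.49,W[...,1]+.11)<.09)&(W[...,2]>.003)
    if m.sum()>8: line(W[m])
E
```

```text
time_s: 4.65
tool_pos: [0.4975, -0.1121, 0.1419]
tool_rot: [179.9, 0.0, 35.9]
force: [0.0, 0.5, -0.5]
grip_width: 0.0258
grasp_force: 4.0
48 mean [ 0.4463 -0.1442  0.0792] dir [0.682 0.419 0.599] slope 36.8 az 31.6 ends [ 0.4182 -0.1616  0.0545] [ 0.4858 -0.12    0.1138]
```

View pics/s1.png

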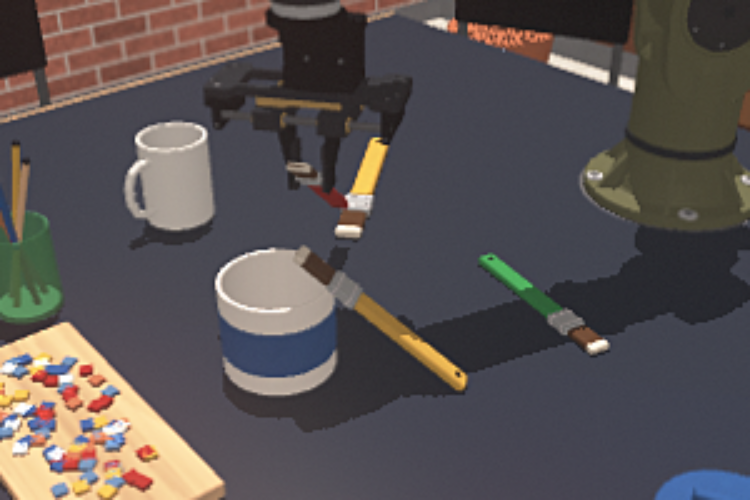

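The light grip held the brush at 37° and it did not pivot, so the table drag was not enough. I'll carry it to the mug with the tail leading and turn it upright by pinning the tail against the mug's inner wall.

```bash
python3 -m jog '[[0.1,0,0,-0.5,-0.1],[0.1,0,0,-0.7,-0.14],[0.1,0,0,-0.7,-0.14],[0.1,0,0,-0.7,-0.14],[0.1,0,0,-0.7,-0.14],[0.1,0,0,-0.7,-0.14],[0.1,0,0,-0.7,-0.14],[0.1,0,0,-0.3,-0.04],[0.1,0,0,0,0],[0.1,0,0,0,0]]'
python3 -m jog '[[0.1,-0.4,0.14,0,0],[0.1,-0.75,0.26,0,0],[0.1,-0.75,0.26,0,0],[0.1,-0.75,0.26,0,0],[0.1,-0.75,0.26,0,0],[0.1,-0.75,0.26,0,0],[0.1,-0.75,0.26,0,0],[0.1,-0.75,0.26,0,0],[0.1,-0.75,0.26,0,0],[0.1,-0.75,0.26,0,0],[0.1,-0.4,0.15,0,0],[0.1,0,0,0,0]]'
python3 - <<'E'
from h import *
from cell import read_camera,env
o=env.get_obs();print(o["tool_pos"],o["tool_rot"])
for n in("scene","top"):
    c=read_camera(n);W=cloud(c);H=hsv(c);h,s,v=[H[...,i] for i in range(3)]
    t=o["tool_pos"]
    m=((h<5)|(h>174))&(s>150)&(v>60)&(np.hypot(W[...,0]-t[0],W[...,1]-t[1])<.16)&(W[...,2]>.11)
    if m.sum()>8: line(W[m])
    m=(abs(np.hypot(W[...,0]-.5175,W[...,1]+.3595)-.04)<.009)&(abs(W[...,2]-.105)<.004)
    if m.sum()>30: print(m.sum(),circ(W[m]))
E
```

```text
time_s: 5.63
tool_pos: [0.4987, -0.11, 0.2409]
tool_rot: [-180.0, -0.0, 80.1]
force: [0.2, 0.8, -0.7]
grip_width: 0.026
grasp_force: 4.0
time_s: 6.63
tool_pos: [0.5241, -0.2712, 0.2407]
tool_rot: [-180.0, 0.0, 79.9]
force: [-0.2, -0.3, -0.9]
grip_width: 0.0258
grasp_force: 4.0
[ 0.52406694 -0.27116578  0.24073487] [-1.79981194e+02  3.17360537e-02  7.99141493e+01]
82 mean [ 0.5172 -0.3294  0.1807] dir [0.113 0.784 0.611] slope 37.7 az 81.8 ends [ 0.5109 -0.3735  0.1464] [ 0.5238 -0.2842  0.216 ]
86 (array([ 0.51930901, -0.35906216,  0.03987734]), np.float64(0.0016903867858679385))
```

```bash
python3 -m jog '[[0.1,0,0,0.5,0],[0.1,0,0,0.8,0],[0.1,0,0,0.8,0],[0.1,0,0,0.8,0],[0.1,0,0,0.6,0],[0.1,0,0,0.2,0],[0.1,0,0,0,0]]' 3
python3 -m jog '[[0.1,-0.3,0,0,0],[0.1,-0.3,0,-0.35,0],[0.1,-0.335,0,-0.36,0],[0.1,-0.36,0,-0.335,0],[0.1,-0.375,0,-0.305,0],[0.1,-0.2,0,-0.14,0],[0.1,0,0,0,0]]'
cat > look.py <<'E'
import sys
from h import *
from cell import read_camera,env
o=env.get_obs();t=o["tool_pos"];print(t,o["force"])
red=sys.argv[1]=="red"
for n in("scene","top"):
    c=read_camera(n);W=cloud(c);H=hsv(c);h,s,v=[H[...,i] for i in range(3)]
    col=((h<5)|(h>174))&(s>150) if red else (h>15)&(h<30)&(s>120)
    m=col&(v>60)&(np.hypot(W[...,0]-.5175,W[...,1]+.3595)<.13)&(W[...,2]>.08)
    if m.sum()>8: print(n,end=" ");line(W[m])
    m=(abs(np.hypot(W[...,0]-.5175,W[...,1]+.3595)-.04)<.012)&(abs(W[...,2]-.105)<.004)
    if m.sum()>30: print(n,"mug",m.sum(),circ(W[m])[0].round(4))
    if n=="scene" and len(sys.argv)>2: cv2.imwrite(sys.argv[2],cv2.resize(c["color"][20:260,160:460,::-1],None,fx=2,fy=2))
E
python3 look.py red pics/s2.png
```

```text
time_s: 7.32
tool_pos: [0.5238, -0.2673, 0.1659]
tool_rot: [-179.9, -0.0, 80.2]
force: [-0.5, 0.4, -1.0]
grip_width: 0.0261
grasp_force: 3.0
time_s: 7.9
tool_pos: [0.518, -0.3073, 0.1984]
tool_rot: [179.9, 0.1, 80.0]
force: [-0.2, 0.4, -0.6]
grip_width: 0.0258
grasp_force: 3.0
[ 0.51796019 -0.30732605  0.19839601] [-0.23160336  0.44219791 -0.57623344]
scene 128 mean [ 0.5142 -0.3444  0.1294] dir [0.101 0.582 0.807] slope 53.8 az 80.1 ends [ 0.5084 -0.3776  0.0834] [ 0.5197 -0.3131  0.1728]
scene mug 72 [ 0.5195 -0.3593  0.0397]
```

View pics/s2.png

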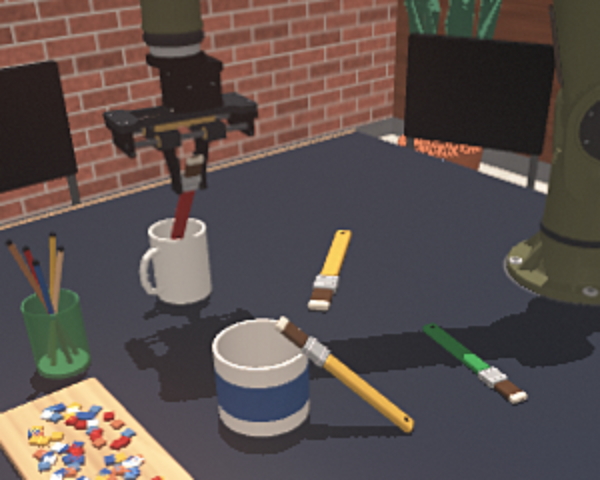

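The picture shows the red brush in the mug (about (185,215)), now at 54°, and the mug has not moved. I'll turn it further, back off from the wall, lower and release.

```bash
python3 -m jog '[[0.1,-0.4,0,-0.28,0],[0.1,-0.42,0,-0.24,0],[0.1,-0.44,0,-0.22,0],[0.1,0,0,0,0],[0.1,0.2,0,0.2,0],[0.1,0,0,0.6,0],[0.1,0,0,0.6,0],[0.1,0,0,0.6,0],[0.1,0,0,0.6,0],[0.1,0,0,0.4,0],[0.1,0,0,0,0]]'; python3 look.py red
```

```text
time_s: 8.92
tool_pos: [0.5128, -0.325, 0.1486]
tool_rot: [-179.7, -0.1, 80.1]
force: [-0.9, 0.1, -1.1]
grip_width: 0.0258
grasp_force: 3.0
[ 0.5127787  -0.32501777  0.14858199] [-0.90208015  0.09499975 -1.10056149]
scene 36 mean [ 0.5133 -0.3309  0.1104] dir [0.052 0.418 0.907] slope 65.1 az 82.9 ends [ 0.5126 -0.3371  0.097 ] [ 0.514  -0.3251  0.123 ]
scene mug 69 [ 0.5193 -0.3591  0.0395]
```

```bash
python3 -m jog '[[0.1,0,0,0.2,0],[0.1,0,0,0,0],[0.5,0,0,0,0],[0.5,0,0,0,0],[0.5,0,0,0,0],[0.5,0,0,-0.3,0],[0.5,0,0,-0.7,0],[0.5,0,0,-1,0],[0.5,0,0,-1,0],[0.5,0,0,-1,0],[0.5,0,0,-1,0],[0.5,0,0,-0.5,0]]'; python3 look.py red
```

```text
time_s: 10.02
tool_pos: [0.5153, -0.3264, 0.2614]
tool_rot: [179.8, 0.1, 80.1]
force: [0.9, 0.6, 0.2]
grip_width: 0.0433
grasp_force: 0.0
[ 0.51533473 -0.32639452  0.26137119] [0.90621473 0.60952916 0.20323367]
scene 12 mean [ 0.5176 -0.3218  0.1076] dir [-0.999 -0.033  0.031] slope 1.7 az -178.1 ends [ 0.5263 -0.3215  0.1074] [ 0.5076 -0.3222  0.1079]
scene mug 85 [ 0.5187 -0.3596  0.0393]
top 17 mean [ 0.5124 -0.3419  0.0933] dir [0.104 0.514 0.852] slope 58.4 az 78.6 ends [ 0.5109 -0.3491  0.0812] [ 0.5137 -0.3355  0.1039]
top mug 63 [ 0.5162 -0.3603  0.0403]
```

```bash
python3 -m jog '[[0.6,0.5,-0.05,0,0],[0.6,1,-0.04,0,0],[0.6,1,-0.04,0,0],[0.6,1,-0.04,0,0],[0.6,1,-0.04,0,0],[0.6,1,-0.04,0,0],[0.6,1,-0.04,0,0],[0.6,1,-0.04,0,0],[0.6,1,-0.04,0,0],[0.6,1,-0.04,0,0],[0.6,1,-0.04,0,0],[0.6,1,-0.04,0,0]]'
python3 -m jog '[[0.6,1,-0.04,0,0],[0.6,1,-0.04,0,0],[0.6,1,-0.04,0,0],[0.6,1,-0.04,0,0],[0.6,1,-0.04,0,0],[0.6,1,-0.05,0,0],[0.6,0,0,0,-0.1],[0.6,0,0,0,-0.14],[0.6,0,0,0,-0.14],[0.6,0,0,0.5,-0.14],[0.6,0,0,0.5,-0.14],[0.6,0,0,0.5,-0.14]]'
python3 -m jog '[[0.6,0,0,0.4,-0.14],[0.6,0,0,0,-0.04],[0.6,0,0,0,0],[0.6,0,0,0,0]]'
python3 - <<'E'
from h import *
c,W,o=wrist("pics/w2.png"); print(o["tool_pos"],o["tool_rot"],o["qpos"])
H=hsv(c);h,s,v=[H[...,i] for i in range(3)]; Z=W[...,2]
m=(h>15)&(h<30)&(s>120)&(v>60)&(Z>.003)&(Z<.12)&(np.hypot(W[...,0]-.53,W[...,1]-.066)<.09)
line(W[m])
E
```

```text
time_s: 11.12
tool_pos: [0.543, -0.0957, 0.2558]
tool_rot: [-179.8, -0.0, 80.1]
force: [0.8, -0.1, 0.5]
grip_width: 0.0522
grasp_force: 0.0
time_s: 12.12
tool_pos: [0.5585, 0.0222, 0.2256]
tool_rot: [-179.9, -0.1, 116.5]
force: [0.5, 0.1, 0.5]
grip_width: 0.0521
grasp_force: 0.0
time_s: 12.45
tool_pos: [0.5589, 0.0219, 0.2185]
tool_rot: [-179.9, -0.1, 124.2]
force: [0.7, 0.6, 0.7]
grip_width: 0.0524
grasp_force: 0.0
[0.55889275 0.0219093  0.21849518] [-1.79903523e+02 -8.19237680e-02  1.24167309e+02] [ 30.21517498  11.41454334 -39.56040022  96.71120201   7.47514467
  74.68966452  23.38330633]
2498 mean [0.5282 0.0685 0.0509] dir [ 0.454 -0.651  0.608] slope 37.5 az -55.1 ends [0.4974 0.1127 0.0096] [0.5542 0.0312 0.0857]
```

```bash
python3 -m jog '[[0.6,-0.12,0.08,0.9,-0.015],[0.6,0,0,1,0],[0.6,0,0,1,0],[0.6,0,0,1,0],[0.6,0,0,1,0],[0.6,0,0,0.9,0],[0.6,0,0,0.25,0],[0.6,0,0,0,0],[0.1,0,0,0,0],[0.1,0,0,0,0],[0.1,0,0,0,0],[0.1,0,0,0,0]]' 4
python3 -m jog '[[0.1,0,0,0,0],[0.1,0,0,0,0],[0.1,0,0,0,0]]'
```

```text
time_s: 13.5
tool_pos: [0.5633, 0.0203, 0.0998]
tool_rot: [179.9, 0.1, 124.9]
force: [0.7, -0.1, -0.6]
grip_width: 0.033
grasp_force: 0.0
time_s: 13.75
tool_pos: [0.5629, 0.0202, 0.0993]
tool_rot: [180.0, 0.0, 124.9]
force: [-0.6, -0.3, 1.8]
grip_width: 0.0258
grasp_force: 4.0
```

```bash
python3 -m jog '[[0.1,0.2,0,-0.5,0],[0.1,0.2,0,-0.8,0],[0.1,0,0,-1,0],[0.1,0,0,-1,0],[0.1,0,0,-1,0.14],[0.1,0,0,-1,0.14],[0.1,0,0,-1,0.14],[0.1,0,0,-1,0.14],[0.1,0,0,-1,0.14],[0.1,0,0,-0.8,0.14],[0.1,0,0,-0.4,0.14],[0.1,0,0,0,0.02]]'
python3 -m jog '[[0.1,-0.5,0,0,0],[0.1,-1,0,0,0],[0.1,-1,0,0,0],[0.1,-1,0,0,0],[0.1,-1,0,0,0],[0.1,-1,0,0,0],[0.1,-1,0,0,0],[0.1,-1,0,0,0],[0.1,-1,0,0,0],[0.1,-1,0,0,0],[0.1,-1,0,0,0],[0.1,0,0,0,0]]'
```

```text
time_s: 14.75
tool_pos: [0.5587, 0.0277, 0.2916]
tool_rot: [179.8, -0.0, 79.7]
force: [0.3, 0.2, -0.7]
grip_width: 0.0257
grasp_force: 4.0
time_s: 15.75
tool_pos: [0.5184, -0.1858, 0.2871]
tool_rot: [-179.8, 0.1, 79.6]
force: [-0.1, -0.8, -1.2]
grip_width: 0.026
grasp_force: 4.0
```

```bash
python3 -m jog '[[0.1,-0.6,0.17,0,0],[0.1,-1,0.17,0,0],[0.1,-1,0.17,0,0],[0.1,-1,0.17,0,0],[0.1,-1,0.17,0,0],[0.1,-1,0.17,0,0],[0.1,-1,0.17,0,0],[0.1,-1,0.17,0,0],[0.1,-1,0.17,0,0],[0.1,-1,0.17,0,0],[0.1,-1,0.17,0,0],[0.1,-1,0.17,0,-0.01]]'
python3 -m jog '[[0.1,-1,0.08,0,0],[0.1,-0.45,0.04,0,0],[0.1,0,0,0,0],[0.1,0,0,0,0]]'
sed -i 's/<.13)&(W\[...,2\]>.08)/<.15)\&(W[...,2]>.08)/' look.py; python3 look.py yel pics/s3.png
```

```text
time_s: 16.75
tool_pos: [0.5204, -0.4161, 0.2878]
tool_rot: [-179.9, -0.0, 80.5]
force: [0.7, 0.5, -0.5]
grip_width: 0.0263
grasp_force: 4.0
time_s: 17.08
tool_pos: [0.5181, -0.4437, 0.288]
tool_rot: [-180.0, -0.1, 80.4]
force: [0.3, 0.4, 0.1]
grip_width: 0.0261
grasp_force: 4.0
[ 0.51805042 -0.44367194  0.2880051 ] [0.32334132 0.43281913 0.08430953]
scene 266 mean [ 0.5313 -0.3804  0.2362] dir [-0.111 -0.69   0.715] slope 45.7 az -99.2 ends [ 0.5386 -0.3354  0.1896] [ 0.5197 -0.4519  0.3104]
scene mug 84 [ 0.5194 -0.3596  0.0397]
top 421 mean [ 0.5285 -0.3835  0.2391] dir [-0.133 -0.785  0.605] slope 37.2 az -99.6 ends [ 0.5371 -0.3326  0.1999] [ 0.5208 -0.429   0.2741]
top mug 102 [ 0.5165 -0.3597  0.04  ]
```

View pics/s3.png

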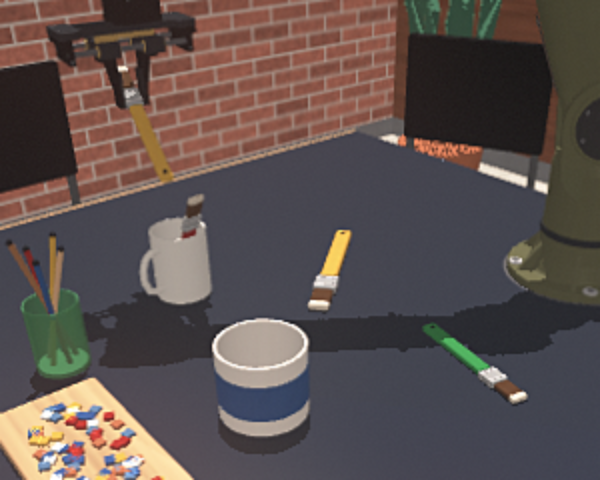

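The red brush stands in the mug (bristles at (195,205)). The yellow one is held at 37° above it, tail at (167,178). I'll shift slightly, lower it in, and turn it against the opposite wall.

```bash
python3 -m jog '[[0.1,-0.45,-0.05,0.3,0.01],[0.1,0,0,0.8,0],[0.1,0,0,0.9,0],[0.1,0,0,0.9,0],[0.1,0,0,0.9,0],[0.1,0,0,0.9,0],[0.1,0,0,0.7,0],[0.1,0,0,0.2,0],[0.1,0,0,0,0],[0.1,0,0,0,0]]' 3; python3 look.py yel pics/s4.png
```

```text
time_s: 18.02
tool_pos: [0.5158, -0.4532, 0.1775]
tool_rot: [180.0, 0.0, 79.9]
force: [-0.2, -0.3, -0.2]
grip_width: 0.0258
grasp_force: 3.0
[ 0.51578663 -0.45319551  0.17745915] [-0.18695897 -0.32895313 -0.21706401]
scene 216 mean [ 0.5291 -0.3975  0.1348] dir [-0.039 -0.558  0.829] slope 56.0 az -94.0 ends [ 0.5314 -0.3646  0.0859] [ 0.5246 -0.4632  0.2325]
scene mug 73 [ 0.5188 -0.3598  0.0401]
top 316 mean [ 0.5268 -0.3949  0.1295] dir [-0.145 -0.782  0.607] slope 37.4 az -100.5 ends [ 0.5363 -0.344   0.0899] [ 0.5184 -0.4402  0.1646]
top mug 116 [ 0.5163 -0.3597  0.04  ]
```

```bash
python3 -m jog '[[0.1,0.35,0,0,0],[0.1,0.3,0,-0.35,0],[0.1,0.335,0,-0.36,0],[0.1,0.36,0,-0.335,0],[0.1,0.375,0,-0.305,0],[0.1,0.3,0,-0.2,0],[0.1,0,0,0,0]]'; python3 look.py yel
```

```text
time_s: 18.7
tool_pos: [0.5242, -0.4114, 0.2098]
tool_rot: [179.9, 0.0, 80.0]
force: [-0.2, 0.2, -0.3]
grip_width: 0.0259
grasp_force: 3.0
[ 0.52416956 -0.41139338  0.20982891] [-0.18534948  0.21134004 -0.2595198 ]
scene 238 mean [ 0.5325 -0.3748  0.1431] dir [-0.086 -0.473  0.877] slope 61.3 az -100.3 ends [ 0.5371 -0.3495  0.0962] [ 0.528  -0.3998  0.1894]
scene mug 74 [ 0.5194 -0.3599  0.0394]
top 253 mean [ 0.5304 -0.373   0.1404] dir [-0.098 -0.516  0.851] slope 58.3 az -100.7 ends [ 0.5367 -0.3399  0.0858] [ 0.5247 -0.4028  0.1895]
top mug 113 [ 0.5163 -0.3599  0.04  ]
```

```bash
python3 -m jog '[[0.1,0.43,0,-0.24,0],[0.1,0.44,0,-0.2,0],[0.1,0,0,0,0],[0.1,-0.2,0,0.2,0],[0.1,0,0,0.6,0],[0.1,0,0,0.7,0],[0.1,0,0,0.7,0],[0.1,0,0,0.7,0],[0.1,0,0,0.5,0],[0.1,0,0,0,0]]'; python3 look.py yel pics/s5.png
```

```text
time_s: 19.63
tool_pos: [0.5234, -0.3999, 0.1453]
tool_rot: [-179.8, -0.1, 79.8]
force: [-0.1, -0.1, -0.6]
grip_width: 0.0259
grasp_force: 3.0
[ 0.52336392 -0.39985088  0.14525726] [-0.12053185 -0.09358179 -0.58006055]
scene 163 mean [ 0.5325 -0.3811  0.1554] dir [0.09  0.051 0.995] slope 84.0 az 29.6 ends [ 0.5262 -0.3847  0.0861] [ 0.5393 -0.3773  0.2301]
scene mug 86 [ 0.5194 -0.3588  0.0387]
top 88 mean [ 0.5274 -0.3814  0.1052] dir [-0.064 -0.416  0.907] slope 65.1 az -98.7 ends [ 0.5291 -0.3701  0.0804] [ 0.5257 -0.3923  0.129 ]
top mug 98 [ 0.5163 -0.3593  0.0399]
```

View pics/s5.png

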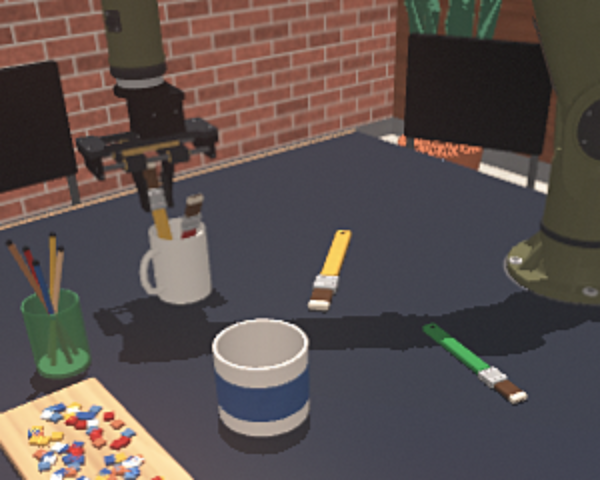

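Yellow is down in the mug at 65°, beside the red one. I'll release, rise and travel to the lid.

```bash
python3 -m jog '[[0.1,0,0,0,0],[0.5,0,0,0,0],[0.5,0,0,0,0],[0.5,0,0,0,0],[0.5,0,0,-0.3,0],[0.5,0,0,-0.7,0],[0.5,0,0,-1,0],[0.5,0,0,-1,0],[0.5,0,0,-1,0],[0.5,0,0,-1,0],[0.5,0,0,-1,0],[0.5,0,0,-1,0]]'
python3 look.py yel; python3 look.py red
python3 -m jog '[[0.5,0.5,-0.12,0,0],[0.5,1,-0.24,0,0],[0.5,1,-0.24,0,0],[0.5,1,-0.24,0,0],[0.5,1,-0.24,0,0],[0.5,1,-0.24,0,0],[0.5,1,-0.24,0,0],[0.5,1,-0.24,0,0],[0.5,1,-0.24,0,0],[0.5,1,-0.24,0,0],[0.5,1,-0.24,0,0],[0.5,1,-0.24,0,0]]'
python3 -m jog '[[0.5,1,-0.24,0,0],[0.5,1,-0.24,0,0],[0.5,1,-0.24,0,0],[0.5,1,-0.24,0,0],[0.5,1,-0.24,0,0],[0.5,1,-0.24,0,0],[0.5,1,-0.24,0,0],[0.5,1,-0.24,0,0],[0.5,1,-0.24,0,0],[0.5,1,-0.24,0,0],[0.5,1,-0.24,0,0],[0.5,1,-0.24,0,0]]'
python3 -m jog '[[0.5,1,-0.24,0,0],[0.5,1,-0.24,0,0],[0.5,1,-0.24,0,0],[0.5,1,-0.24,0,0],[0.5,1,-0.24,0,0],[0.5,1,-0.24,0,0],[0.5,1,-0.24,0,0],[0.5,1,-0.24,0,0],[0.5,0,0,0,-0.12],[0.5,0,0,0,-0.14],[0.5,0,0,0,-0.14],[0.5,0,0,0,-0.14]]'
python3 -m jog '[[0.5,0,0,0,-0.14],[0.5,0,0,0,-0.14],[0.5,0,0,0,-0.02],[0.5,0,0,0,0]]'
```

```text
time_s: 20.73
tool_pos: [0.5251, -0.4001, 0.2915]
tool_rot: [179.9, 0.1, 79.9]
force: [0.2, 0.2, -0.3]
grip_width: 0.0434
grasp_force: 0.0
[ 0.52508125 -0.4001395   0.29149389] [ 0.2248914   0.16440287 -0.31861085]
scene 90 mean [ 0.5293 -0.384   0.106 ] dir [ 0.02  -0.411  0.911] slope 65.7 az -87.3 ends [ 0.5288 -0.3743  0.0845] [ 0.5297 -0.3926  0.1252]
scene mug 85 [ 0.5195 -0.3582  0.038 ]
top 81 mean [ 0.5273 -0.3809  0.1031] dir [-0.037 -0.427  0.903] slope 64.6 az -95.0 ends [ 0.5282 -0.3703  0.0808] [ 0.5264 -0.3913  0.1252]
top mug 114 [ 0.5162 -0.3594  0.04  ]
[ 0.526677   -0.40100316  0.2947077 ] [ 0.38351885 -0.53399001  0.66321077]
scene 16 mean [ 0.5184 -0.3236  0.1074] dir [ 0.999 -0.037  0.023] slope 1.3 az -2.1 ends [ 0.5084 -0.3232  0.1071] [ 0.5274 -0.3239  0.1076]
scene mug 84 [ 0.5195 -0.3589  0.0388]
top 12 mean [ 0.5142 -0.3425  0.0935] dir [0.147 0.525 0.838] slope 56.9 az 74.3 ends [ 0.5129 -0.3472  0.0859] [ 0.5163 -0.3351  0.1053]
top mug 117 [ 0.5162 -0.3596  0.0398]
time_s: 21.93
tool_pos: [0.5099, -0.162, 0.2873]
tool_rot: [-179.9, -0.0, 79.9]
force: [-0.1, -0.1, 1.3]
grip_width: 0.0436
grasp_force: 0.0
time_s: 22.93
tool_pos: [0.4949, 0.0838, 0.2873]
tool_rot: [-179.9, 0.1, 79.9]
force: [0.3, 0.5, 0.2]
grip_width: 0.0435
grasp_force: 0.0
time_s: 23.93
tool_pos: [0.4852, 0.2469, 0.2872]
tool_rot: [-179.8, 0.0, 104.6]
force: [-0.4, 0.1, -0.7]
grip_width: 0.0438
grasp_force: 0.0
time_s: 24.27
tool_pos: [0.4858, 0.2466, 0.2876]
tool_rot: [-179.9, 0.0, 117.6]
force: [0.2, 0.2, 0.7]
grip_width: 0.0434
grasp_force: 0.0
```

```bash
cat > lid.py <<'E'
from h import *
c,W,o=wrist("pics/w3.png"); print(o["tool_pos"],o["tool_rot"],o["force"])
H=hsv(c);h,s,v=[H[...,i] for i in range(3)]; Z=W[...,2]
m=(h>98)&(h<120)&(s>120)&(v>50)&(W[...,1]>.25)&(Z>.005)
P=W[m&(Z<.025)]; hull=cv2.convexHull(P[:,:2].astype(np.float32)*1000)
print("flange",len(P),np.array(cv2.minEnclosingCircle(hull)[0])/1000,cv2.minEnclosingCircle(hull)[1],np.median(Z[m]), np.ptp(np.argwhere(m),axis=0), np.argwhere(m).min(0),np.argwhere(m).max(0))
G=W[m&(Z>.033)&(Z<.05)]; r=cv2.minAreaRect(G[:,:2].astype(np.float32)*1000); print("grip",len(G),r,np.median(G[:,2])); line(G)
E
python3 lid.py
```

```text
[0.48577003 0.24662427 0.28760534] [-1.79894596e+02  4.40168350e-03  1.17595017e+02] [0.18080454 0.19481337 0.73574269]
flange 7412 [0.58853271 0.36117841] 173.0122528076172 0.0139480809981688 [191 238] [ 12 310] [203 548]
grip 609 ((474.5098876953125, 373.57952880859375), (12.379947662353516, 60.978397369384766), 27.97977638244629) 0.03725516723299632
609 mean [0.4741 0.3739 0.0371] dir [ 0.471 -0.882  0.   ] slope 0.0 az -61.9 ends [0.4601 0.4    0.0371] [0.4882 0.3475 0.0371]
```

```bash
python3 -m jog '[[0.5,0.8,0.33,0,-0.01],[0.5,1,0.43,0,0],[0.5,1,0.43,0,0],[0.5,1,0.43,0,0],[0.5,1,0.43,0.5,0],[0.5,1,0.43,1,0],[0.5,0.07,0,1,0],[0.5,0,0,1,0],[0.5,0,0,1,0],[0.5,0,0,1,0],[0.5,0,0,1,0],[0.5,0,0,1,0]]'
python3 -m jog '[[0.5,0,0,1,0],[0.5,0,0,1,0],[0.5,0,0,0.6,0],[0.5,0,0,0,0],[0.5,0,0,0,0]]'
```

```text
time_s: 25.32
tool_pos: [0.4749, 0.3734, 0.1372]
tool_rot: [-180.0, 0.0, 118.0]
force: [0.7, 0.1, -0.5]
grip_width: 0.0436
grasp_force: 0.0
time_s: 25.73
tool_pos: [0.4749, 0.3735, 0.0862]
tool_rot: [-179.9, -0.0, 118.1]
force: [0.1, 0.1, 0.1]
grip_width: 0.0436
grasp_force: 0.0
```

```bash
python3 -m jog '[[0.4,0,0,0.9,0],[0.4,0,0,0.9,0],[0.4,0,0,0.6,0],[0.4,0,0,0.1,0],[0.4,0,0,0,0],[0,0,0,0,0],[0,0,0,0,0],[0,0,0,0,0],[0,0,0,0,0],[0,0,0,0,0],[0,0,0,0,0],[0,0,0,0,0]]' 30
```

```text
time_s: 26.73
tool_pos: [0.4756, 0.3738, 0.0371]
tool_rot: [180.0, 0.0, 118.1]
force: [0.2, -0.8, 4.2]
grip_width: 0.0114
grasp_force: 30.0
```

```bash
python3 -m jog '[[0,0,0,-0.4,0],[0,0,0,-0.8,0],[0,0,0,-1,0],[0,0,0,-1,0],[0,0,0,-1,0],[0,0,0,-1,0],[0,0,0,-1,0],[0,0,0,-0.8,0],[0,0,0,0,0]]'
python3 - <<'E'
from h import *
from cell import read_camera
for n in("top","scene"):
    c=read_camera(n);W=cloud(c);H=hsv(c);s,v=H[...,1],H[...,2]
    X,Y,Z=W[...,0],W[...,1],W[...,2]; rr=np.hypot(X-.601,Y+.031)
    m=(abs(rr-.0535)<.008)&(abs(Z-.095)<.004)&(s<60); print(n,m.sum(),circ(W[m]))
    P=W[m][:,:2].astype(np.float32)*1000; print(cv2.minEnclosingCircle(P))
E
```

```text
time_s: 27.48
tool_pos: [0.4763, 0.3751, 0.1803]
tool_rot: [179.7, -0.0, 118.1]
force: [0.3, 0.5, -0.4]
grip_width: 0.0119
grasp_force: 30.0
top 183 (array([ 0.60339332, -0.03396731,  0.05275578]), np.float64(0.0012605472403166757))
((603.5372924804688, -34.157073974609375), 54.9779052734375)
scene 196 (array([ 0.6053665 , -0.03350364,  0.05282431]), np.float64(0.001465386376056719))
((605.2584228515625, -34.46242141723633), 56.25529861450195)
```

```bash
python3 -m jog '[[0,-0.5,-0.28,-0.3,0],[0,-1,-0.57,-0.5,0],[0,-1,-0.57,-0.5,0],[0,-1,-0.57,0,0],[0,-1,-0.57,0,0],[0,-1,-0.57,0,0],[0,-1,-0.57,0,0],[0,-1,-0.57,0,0],[0,-1,-0.57,0,0],[0,-1,-0.57,0,0],[0,-1,-0.57,0,0],[0,-1,-0.57,0,0]]'
python3 -m jog '[[0,-1,-0.57,0,0],[0,-1,-0.57,0,0],[0,-1,-0.57,0,0],[0,-1,-0.57,0,0],[0,-1,-0.57,0,0],[0,-1,-0.57,0,0],[0,-0.2,-0.1,0,0.07],[0,0,0,0,0.15],[0,0,0,0,0.15],[0,0,0,0,0.15],[0,0,0,0,0.15],[0,0,0,0,0.15]]'
python3 -m jog '[[0,0,0,0,0.15],[0,0,0,0,0.15],[0,0,0,0,0.15],[0,0,0,0,0.15],[0,0,0,0,0.15],[0,0,0,0,0.15],[0,0,0,0,0.15],[0,0,0,0,0.15],[0,0,0,0,0.15],[0,0,0,0,0.15],[0,0,0,0,0.15],[0,0,0,0,0.12]]'
python3 -m jog '[[0,0,0,0,0],[0,0,0,0,0]]'
cat > tub.py <<'E'
from h import *
c,W,o=wrist("pics/w4.png"); print(o["tool_pos"],o["tool_rot"],o["force"])
H=hsv(c);s,v=H[...,1],H[...,2]
X,Y,Z=W[...,0],W[...,1],W[...,2]; rr=np.hypot(X-.603,Y+.034)
m=(abs(rr-.053)<.009)&(abs(Z-.095)<.004)&(s<60); print(m.sum(),np.nanmedian(Z[m]),circ(W[m]))
P=W[m][:,:2].astype(np.float32)*1000; print(cv2.minEnclosingCircle(P), np.ptp(np.degrees(np.arctan2(P[:,1]+34,P[:,0]-603))), np.percentile(rr[m],[2,98]))
E
python3 tub.py
```

```text
time_s: 28.58
tool_pos: [0.467, 0.1074, 0.201]
tool_rot: [-179.9, -0.1, 118.1]
force: [-0.1, -0.8, -0.4]
grip_width: 0.0117
grasp_force: 30.0
time_s: 29.58
tool_pos: [0.4634, -0.0337, 0.2009]
tool_rot: [-179.8, -0.0, 80.9]
force: [-0.6, 0.5, -1.8]
grip_width: 0.0118
grasp_force: 30.0
time_s: 30.58
tool_pos: [0.4634, -0.0337, 0.2009]
tool_rot: [-180.0, 0.2, 1.2]
force: [-0.2, 1.3, -0.2]
grip_width: 0.0118
grasp_force: 30.0
time_s: 30.75
tool_pos: [0.4637, -0.0337, 0.2014]
tool_rot: [-180.0, 0.1, 1.7]
force: [-0.1, -0.4, -0.6]
grip_width: 0.012
grasp_force: 30.0
[ 0.46373294 -0.03365075  0.20137401] [-1.79969472e+02  1.20837711e-01  1.72656971e+00] [-0.09136468 -0.41979553 -0.57553244]
1503 0.09455842826981198 (array([ 0.60146266, -0.03451119,  0.05227347]), np.float64(0.0011948360873290003))
((599.9569091796875, -34.95124435424805), 54.84550476074219) 359.2948 [0.05060057 0.05561955]
```

View pics/w4.png

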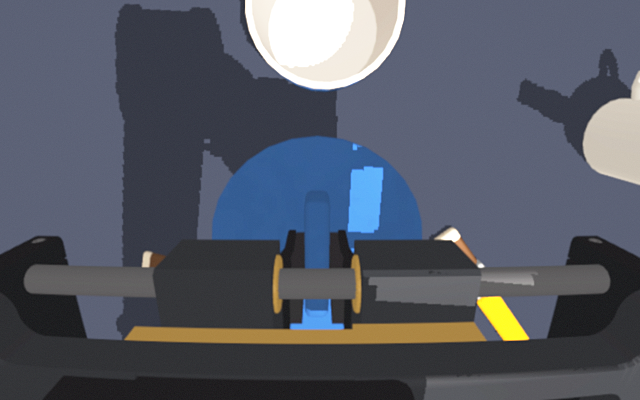

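```bash
cat > rel.py <<'E'
from h import *
c,W,o=wrist(None); t=o["tool_pos"];print(t,o["tool_rot"])
H=hsv(c);h,s,v=[H[...,i] for i in range(3)]; Z=W[...,2]
zf=t[2]-.037+.014
m=((h>98)&(h<120)&(s>120)&(v>50)&(abs(Z-zf)<.012)).astype(np.uint8)
cn=max(cv2.findContours(m,cv2.RETR_EXTERNAL,cv2.CHAIN_APPROX_NONE)[0],key=cv2.contourArea)[:,0]
P=np.array([W[y,x] for x,y in cn if y<225]); print("flange z",np.median(P[:,2]),zf)
for r0 in (None,.058):
    f=lambda q:np.hypot(P[:,0]-q[0],P[:,1]-q[1])-(q[2] if r0 is None else r0)
    r=least_squares(f,[t[0],t[1],.058],loss="soft_l1",f_scale=.001);print("lid",r.x.round(4),"rel TCP",(r.x[:2]-t[:2]).round(4))
E
python3 rel.py
```

```text
[ 0.463885   -0.0335976   0.20157912] [-1.79974219e+02  1.00279140e-01  1.73307824e+00]
flange z 0.17784204290051736 0.17857912362419973
lid [ 0.4626 -0.0332  0.0576] rel TCP [-0.0013  0.0004]
lid [ 0.4621 -0.0332  0.058 ] rel TCP [-0.0018  0.0004]
```

```bash
python3 -m jog '[[0,0.5,0.02,0,0],[0,1,0.04,0,0],[0,1,0.04,0,0],[0,1,0.04,0,0],[0,1,0.04,0,0],[0,1,0.04,0,0],[0,1,0.04,0,0],[0,0.47,0.01,0.4,0],[0,0,0,0.8,0],[0,0,0,0.8,0],[0,0,0,0.5,0],[0,0,0,0,0]]'
python3 -m jog '[[0,0,0,0,0],[0,0,0,0,0]]'
```

```text
time_s: 31.85
tool_pos: [0.6022, -0.0354, 0.1495]
tool_rot: [-180.0, 0.3, 1.6]
force: [0.0, -0.3, -0.9]
grip_width: 0.0118
grasp_force: 30.0
time_s: 32.02
tool_pos: [0.6045, -0.0351, 0.1534]
tool_rot: [180.0, -0.1, 1.6]
force: [0.1, 0.7, 0.2]
grip_width: 0.0122
grasp_force: 30.0
```

```bash
python3 -m jog '[[0,0,0,0.3,0],[0,0,0,0.3,0],[0,0,0,0.3,0],[0,0,0,0.3,0],[0,0,0,0,0],[0,0,0,0,0]]'
python3 -m jog '[[0,0,0,0.15,0],[0,0,0,0.15,0],[0,0,0,0,0],[0,0,0,0,0]]'
```

```text
time_s: 32.52
tool_pos: [0.6036, -0.0352, 0.1279]
tool_rot: [-180.0, 0.1, 1.6]
force: [0.3, -0.5, -0.7]
grip_width: 0.0113
grasp_force: 30.0
time_s: 32.85
tool_pos: [0.604, -0.0351, 0.1225]
tool_rot: [180.0, 0.0, 1.6]
force: [0.2, 0.6, 0.1]
grip_width: 0.012
grasp_force: 30.0
```

```bash
python3 -m jog '[[0,0,0,0.05,0],[0,0,0,0.05,0],[0,0,0,0.05,0],[0,0,0,0,0]]'; python3 -m jog '[[0,0,0,0.05,0],[0,0,0,0.05,0],[0,0,0,0,0],[0,0,0,0,0]]'
```

```text
time_s: 33.18
tool_pos: [0.6042, -0.0351, 0.1221]
tool_rot: [179.9, -0.0, 1.6]
force: [-5.3, -0.7, 13.2]
grip_width: 0.0119
grasp_force: 30.0
time_s: 33.52
tool_pos: [0.6043, -0.0351, 0.122]
tool_rot: [179.9, -0.0, 1.6]
force: [-10.3, -0.6, 23.2]
grip_width: 0.0113
grasp_force: 30.0
```

```bash
python3 -m jog '[[0,0,0,0,0],[0,0,0,0,0],[0,0,0,0,0],[0,0,0,-0.1,0],[0,0,0,-0.1,0],[0.35,0,0,0,0],[0.35,0,0,0,0],[0.35,0,0,0,0],[0.35,0,0,-0.5,0],[0.35,0,0,-1,0],[0.35,0,0,-1,0],[0.35,0,0,-1,0]]'
python3 - <<'E'
from h import *
from cell import read_camera
for n in("top","scene"):
    c=read_camera(n);W=cloud(c);H=hsv(c);h,s,v=[H[...,i] for i in range(3)]
    X,Y,Z=W[...,0],W[...,1],W[...,2]
    if n=="scene": cv2.imwrite("pics/s6.png",cv2.resize(c["color"][60:300,160:460,::-1],None,fx=2,fy=2))
    m=(h>98)&(h<120)&(s>120)&(np.hypot(X-.603,Y+.034)<.06)&(abs(Z-.099)<.012); P=W[m]
    if len(P)>20:
        A=np.c_[P[:,:2]-[.603,-.034],np.ones(len(P))]; q=least_squares(lambda q:A@q-P[:,2],[0,0,.099],loss="soft_l1",f_scale=.001).x; print(n,len(P),"flange top z",q[2].round(4),"tilt deg",np.degrees(np.hypot(q[0],q[1])).round(2))
E
```

```text
time_s: 34.52
tool_pos: [0.6039, -0.035, 0.1926]
tool_rot: [-180.0, 0.0, 1.6]
force: [-0.1, -0.6, 0.0]
grip_width: 0.0301
grasp_force: 0.0
top 102 flange top z 0.1031 tilt deg 5.15
scene 750 flange top z 0.0979 tilt deg 0.24
```

View pics/s6.png

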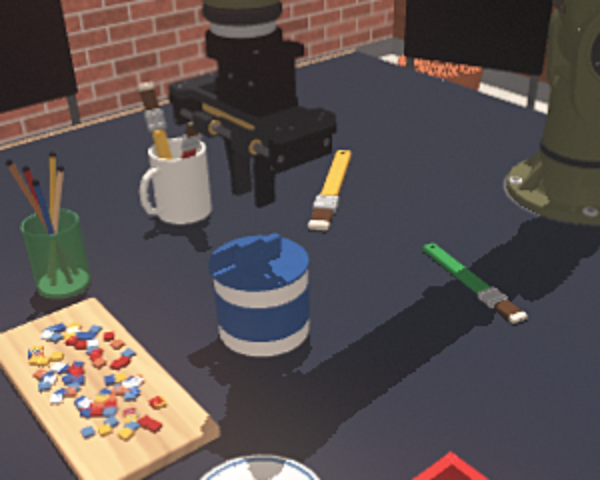

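The lid sits home: flange top at 98 mm, tilt 0.2°. Both brushes are in the mug at (150,130)–(190,140). I'll press once more from above with the fingers shut to be safe.

```bash
python3 -m jog '[[0,0,0,0,0],[0,0,0,0,0],[0,0,0,0.6,0],[0,0,0,0.6,0],[0,0,0,0.6,0],[0,0,0,0.5,0],[0,0,0,0.2,0],[0,0,0,0.15,0],[0,0,0,0.05,0],[0,0,0,0.05,0],[0,0,0,0,0],[0,0,0,0,0]]' 10
```

```text
time_s: 35.62
tool_pos: [0.6031, -0.035, 0.1404]
tool_rot: [179.9, 0.1, 1.6]
force: [-12.4, -0.6, 27.7]
grip_width: 0.0003
grasp_force: 13.8
```

```bash
python3 -m jog '[[0,0,0,-0.03,0],[0,0,0,0,0],[0,0,0,0,0],[0,0,0,-0.3,0],[0,0,0,-0.8,0],[0,0,0,-1,0],[0,0,0,-1,0],[0,-1,0,-1,0],[0,-1,0,-1,0],[0,-1,0,0,0],[0,-1,0,0,0],[0,-1,0,0,0]]'
python3 -m jog '[[0,-1,0,0,0],[0,-1,0,0,0],[0,-0.5,0,0,0],[0,0,0,0,0],[0,0,0,0,0]]'
python3 - <<'E'
from h import *
from cell import read_camera
for n in("top","scene"):
    c=read_camera(n);W=cloud(c);H=hsv(c);h,s,v=[H[...,i] for i in range(3)]
    X,Y,Z=W[...,0],W[...,1],W[...,2]; d=np.hypot(X-.603,Y+.034)
    m=(h>98)&(h<120)&(s>120)&(d<.065)&(abs(Z-.099)<.007); P=W[m]
    A=np.c_[P[:,:2]-[.603,-.034],np.ones(len(P))]; q=least_squares(lambda q:A@q-P[:,2],[0,0,.099],loss="soft_l1",f_scale=.001).x
    print(n,len(P),"flange z",q[2].round(4),"tilt",np.degrees(np.hypot(q[0],q[1])).round(2),"circle",cv2.minEnclosingCircle(P[:,:2].astype(np.float32)*1000))
    if n=="scene":
        m=(abs(d-.055)<.012)&(s<60)&(Z>.03)&(Z<.09);print("tub wall",m.sum(),circ(W[m]))
    m=(np.hypot(X-.5175,Y+.3595)<.11)&(Z>.11);print("brush tops",W[m].min(0).round(3),W[m].max(0).round(3))
    cv2.imwrite(f"pics/end_{n}.png",c["color"][:,:,::-1])
E
python3 look.py red;python3 look.py yel
```

```text
time_s: 36.62
tool_pos: [0.5031, -0.0379, 0.2384]
tool_rot: [-180.0, 0.0, 1.6]
force: [-0.7, -0.1, 0.0]
grip_width: 0.0005
grasp_force: 0.0
time_s: 37.03
tool_pos: [0.454, -0.0395, 0.2388]
tool_rot: [180.0, -0.0, 1.5]
force: [0.5, -0.3, 0.7]
grip_width: 0.0006
grasp_force: 0.0
top 1124 flange z 0.0991 tilt 0.44 circle ((603.3844604492188, -34.85765838623047), 56.94768142700195)
brush tops [ 0.479 -0.426  0.11 ] [ 0.538 -0.284  0.194]
scene 849 flange z 0.0976 tilt 0.21 circle ((606.5790405273438, -34.109771728515625), 58.781917572021484)
tub wall 370 (array([ 0.60434194, -0.03486157,  0.05474776]), np.float64(0.001053923138743487))
brush tops [ 0.506 -0.423  0.111] [ 0.541 -0.281  0.188]
[ 0.45470148 -0.03921866  0.23889844] [-0.17705552 -0.43456006 -0.17438505]
scene 16 mean [ 0.5183 -0.3238  0.1073] dir [-0.998  0.062  0.003] slope 0.2 az 176.5 ends [ 0.5267 -0.3243  0.1072] [ 0.5081 -0.3231  0.1073]
scene mug 81 [ 0.5189 -0.3589  0.0389]
top 19 mean [ 0.5123 -0.3413  0.095 ] dir [0.163 0.498 0.852] slope 58.4 az 71.8 ends [ 0.5099 -0.3486  0.0826] [ 0.5147 -0.334   0.1075]
top mug 116 [ 0.5162 -0.3594  0.04  ]
[ 0.45473577 -0.03905142  0.238898  ] [ 0.24574078 -0.55003114 -0.5095229 ]
scene 92 mean [ 0.5291 -0.3837  0.1061] dir [ 0.004 -0.408  0.913] slope 65.9 az -89.4 ends [ 0.529  -0.3741  0.0845] [ 0.5291 -0.3923  0.1253]
scene mug 88 [ 0.5192 -0.3589  0.0386]
top 83 mean [ 0.5274 -0.3808  0.1035] dir [-0.066 -0.415  0.907] slope 65.1 az -99.0 ends [ 0.5291 -0.3701  0.0802] [ 0.5259 -0.3904  0.1243]
top mug 115 [ 0.5164 -0.3596  0.0399]
```

View pics/end_top.png

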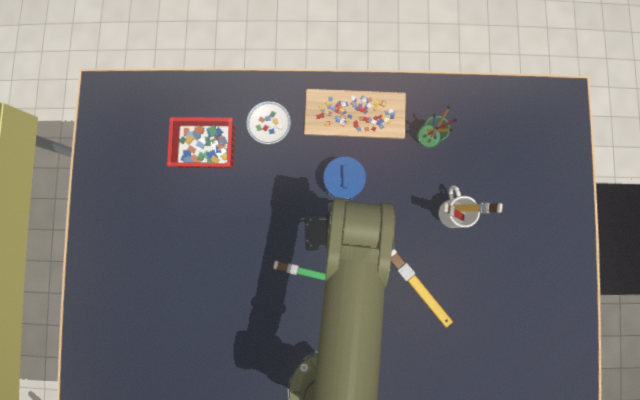

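```bash
python3 - <<'E'
from h import *
from cell import read_camera
for n in("top","scene"):
    c=read_camera(n);W=cloud(c);X,Y,Z=W[...,0],W[...,1],W[...,2]
    m=(abs(X-.515)<.05)&(Y>-.32)&(Y<-.25)&(Z>.115);P=W[m];print(n,len(P),np.percentile(P,[2,50,98],axis=0).round(4).tolist())
    if len(P)>8: line(P)
E
```

```text
top 88 [[0.5044, -0.3167, 0.1349], [0.5178, -0.3007, 0.1651], [0.5318, -0.2847, 0.1808]]
88 mean [ 0.5182 -0.3     0.1625] dir [0.162 0.559 0.813] slope 54.4 az 73.8 ends [ 0.5127 -0.3191  0.1347] [ 0.522  -0.2868  0.1816]
scene 146 [[0.509, -0.3175, 0.1174], [0.5233, -0.3021, 0.1461], [0.5343, -0.2846, 0.1776]]
146 mean [ 0.523  -0.3005  0.1481] dir [0.095 0.475 0.875] slope 61.0 az 78.7 ends [ 0.5195 -0.3182  0.1156] [ 0.5262 -0.2847  0.1771]
```

```bash
python3 -c "
from cell import env; print(env.sign_off())"
```

```text
the job is handed in; nothing more can be done
None
```

The job is handed in, with no verdict shown: both brushes stand bristles up in the mug (leaning about 32° and 25°), and the lid was pressed on at over 20 N and measures level and fully home.

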